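# Top up the spring-fed blank magazine

### The job

The spring-fed magazine on the bench holds one small ash blank and has room for one more. Take the loose blank of the same size from among the pieces on the bench and press it flat down into the magazine on top of the first, until both spring catches snap in over it and hold it down, then let go and draw back.

Things in the scene. Friction and masses are not known exactly. Their poses are not given: they have to be found in the camera images.
- blank_center (a point): Centre of the loose blank: plain rectangular block of light ash, 35 x 60 x 18 mm, about 30 g, lying flat on the bench (centre 9 mm up). x along its 35 mm width, y along its 60 mm length, z up; a half turn makes no difference. Its twin is in the magazine. A larger dark walnut block (50 x 70 x 20) and a long oak wedge (30 x 100 x 24) lie near and do not fit.
- magazine_seat (a point): Where the top blank's CENTRE rests under the catches: on the axis of the magazine's well, 71.5 mm above the bench. The 60 mm length goes along y; z up. Well 48 (x) by 74 (y) mm between 4 corner angles 101 mm high on a fixed 110 x 160 mm base, tops flared 9 mm as lead-in. The +x and -x sides have a 48 mm gap, full height, so fingers 35 mm apart can go down with the blank and open.
- follower (a joint): Spring plate under the stack, m, grows downward: 0 with the one blank loaded at the start (its top at the catch lips), 0.018 with two, 0.026 at the stop. Pushes up 5 N at 0 and 1 N more per 10 mm. Press the new blank's centre 3 to 6 mm below the seat, about 15 N, then let go: it rises against the lips. Let go too early and it is pushed up again.
- catch_a (a joint): Steel catch at the well's +y end, 20 mm wide; its twin is at -y. Value: m pushed outward, 0 = snapped in (17 mm into the well, 40 mm free between both), 0.019 fully out. Flat lip, underside 80.5 mm above the bench; above it a ramp rising outward to 98 mm. A blank pressed on the ramps pushes both out (light springs); they snap in by themselves once its top is below the lips.
Not all that is in view belongs to the job. Leave any pink or purple look-alike of the part that bears blank_center alone.

How it is judged (in metres and radians):
At the end, for the whole second after the job is handed in: The loose blank sits in the magazine on top of the first, held under the catches: its centre within 12 mm of the seat sideways, at most 5 mm above or 6 mm below it, flat within 10 degrees, the catch within 5 mm of snapped in, and the follower at rest 12 to 24 mm down (two blanks in the stack) (z of blank_center in the frame of magazine_seat between -0.006 and 0.005 m and horizontal distance between blank_center and magazine_seat below 0.012 m and angle between blank_center's own z axis and vertical below 0.17 rad and value of joint follower between 0.012 and 0.024 m and velocity of joint follower between -0.01 and 0.01 m/s and value of joint catch_a below 0.005 m); the robot touches nothing.
It also fails if it takes over 40 s, if anything falls off the work surface, if the arm or the gripper's body presses on something with over 40 N, if the wrist force passes 120 N, or if a joint passes its speed limit or range.

### The arm

A 7-joint arm with a two-finger parallel gripper is mounted at the origin on a cart in front of the work surface, level with it; the furniture and walls round the work are solid. World frame = base frame: x ahead of the robot, y to its left, z up, the work surface at z = 0. Lengths are in m, angles in degrees, forces in N, time in s.
With the tool pointing down it reaches from about 0.425 to 0.875 m from the base axis. Payload 4.7 kg.
Tool frame: the origin (TCP) lies at the very end of the fingers, on their centre line; the grasp point (between the pads) lies 19 mm behind it; z points along the fingers, y is the line along which they close (so a half turn about z gives the same grasp; the last joint's range is limited). The gripper opens to 87 mm and grips with 3 to 60 N. Pads are 19 mm wide; open, the fingers measure 117 mm over their backs; the gripper's body (75 mm by 190 mm) begins 51 mm behind the grasp point.
Start: joints at [77.183, 18.392, -4.016, 83.108, 1.295, 78.541, -3.26], TCP at [0.153, -0.632, 0.223] pointing down, gripper open.
Joint ranges: [-163.93, 163.93], [-17.29, 119.83], [-79.2, 71.16], [3.27, 140.29], [-89.18, 269.18], [5.43, 117.66], [-154.24, 154.24]. Speed limits (degrees/s): [147.25, 147.25, 180, 180, 180, 180, 180].

### API

Orientations are given as [roll, pitch, yaw] about the fixed x, y, z axes, in that order (R = Rz(yaw) Ry(pitch) Rx(roll)).
In Python, from cell import get_obs, eyes, env gives the robot as it stands.
- The arm moves only by the tool servo_tool, never from a script. Its argument "series" is a list that holds one entry, the list of rows, each a list of 7 numbers: the shift along the tool's x, y, z in units of 300 mm (1.0 is 300 mm), then the turn, a rotation vector about the tool's x, y, z in units of pi rad (1.0 is pi rad), then the opening, from 0 (shut) to 1 (fully open). In form: [[[tx, ty, tz, wx, wy, wz, gripper], ...]]. A call has 1 to 12 rows; each row is the pose to reach, as a shift and turn from the pose commanded when the call began, along the tool's axes at that moment, turning the shorter way round; what a row does not reach only later rows make up. A row lasts 1/12 s, in which the tool goes at most 41.7 mm and 7.16 degrees, less where a joint would pass 70% of its speed; a pose out of reach is approached as far as the arm can. A call with a number of a shift or a turn outside -1 to 1 is refused whole. A call with a gripper value outside its range is refused whole. The fingers move at their own pace and stop on an object; "grip_force" is the grip in N (left out, the last holds). Time passes only in rows, so rows that repeat a pose let the fingers close. It gives the time, the measured TCP pose, the force, the opening and the grip force at its end, in the units of the state.
- get_obs(): the state, without advancing time (a new reading comes with each control period).
- eyes.read_camera(name): name is "scene" or "top" or "wrist"; returns a dict with "frame" (480x640x3 uint8, red, green, blue), "depth" (480x640 float32, m along the optical axis (not along the pixel's ray), 0 where there is no reading), "fx", "fy", "cx", "cy" (pixels), "distortion" ([k1, k2, p1, p2, k3] as OpenCV has them; the pictures are not rectified), "origin" and "rotation" of the camera in the world; the wrist camera has in their place "mount" (4x4, takes a point from camera to tool coordinates, whose origin is the TCP and whose axes are the flange's). Camera axes: x right, y down, z forward; pixel columns grow to the right and rows downward; lengths in m; the calibration is good to about 2 mm. A picture is of the moment at which its call begins: read the wrist's pose just before it.
- env.sign_off(): hands the job in; it is judged then, once.
The state is a dict: "time_s": time; "qpos": joint angles; "joint_velocities": joint speeds; "effort": joint torques, N m; "tool_pos": TCP position; "tool_rot": TCP orientation; "force": force on the tool from outside, world axes, zero at the start; "wrist_torque": the same for the moment, N m; "grip_width": finger opening in m; "grasp_force": force on a finger pad.
Only numpy, scipy, OpenCV 4.12 (cv2) and the standard library are available. Lean on these libraries where they do the work, as an engineer would, in place of code of your own. Each camera call takes 0.05 s, during which the arm holds its last target. There are 200 camera calls.

## Working session

There is one attempt and no reset: what is moved stays moved. The work goes in short steps, Python scripts to look and compute and a tool call to move; the robot and the scene stay as the last step left them, time stands still between calls to the robot, and variables do not carry over. Pictures are saved under pics/ and viewed, at most 10 in all, crops included, and the job is handed in when it is done.

Besides the shell and the picture viewer there is one more tool, called after "Emit:" as name(argument=value, ...) on one line, values as JSON. servo_tool: Moves the arm, as the interface text tells. Shifts and turns lie within -1 to 1; 1 stands for 300 mm of shift or pi rad of turn. Its arguments: {"type":"object","properties":{"series":{"type":"array"},"grip_force":{"type":"number"}},"required":["series"]}

```bash
mkdir -p pics; cat > h.py <<'E'
import numpy as np, cv2
from cell import get_obs, eyes, env
def K(c): return np.array([[c['fx'],0,c['cx']],[0,c['fy'],c['cy']],[0,0,1.]])
def world(c,uv,z):
    n=cv2.undistortPoints(np.array(uv,float).reshape(-1,1,2),K(c),np.array(c['distortion'])).reshape(-1,2)
    d=np.c_[n,np.ones(len(n))]@np.array(c['rotation']).T; o=np.array(c['origin'])
    return o+d*((z-o[2])/d[:,2])[:,None]
def save(n,f): cv2.imwrite('pics/'+n,f[:,:,::-1])
E
python3 - <<'E'
from h import *
o=get_obs(); print(o['time_s'],o['tool_pos'],o['tool_rot'],o['force'],o['grip_width'])
for n in('top','scene'):
    c=eyes.read_camera(n); save(n+'0.png',c['frame']); print(n,c['origin'],np.array(c['rotation']).round(3).tolist(),c['fx'],c['distortion'])
    np.save(n+'.npy',c,allow_pickle=True)
E
```

```text
0.0 [ 0.1529321  -0.63117637  0.2214492 ] [-1.79889725e+02  6.37155185e-03  1.36253366e+01] [-0.53335678  0.22340954 -0.37307797] 0.08751770713283863
top [ 0.30884409 -0.00661827  1.12315938] [-169.097, 0.316, -89.379] 566.4809898167497 [-0.02884726  0.          0.          0.          0.        ]
scene [ 0.15360189 -0.63462653  0.49591307] [-120.564, -0.923, -29.195] 471.7465026275842 [-0.07941754  0.          0.          0.          0.        ]
```

View pics/top0.png

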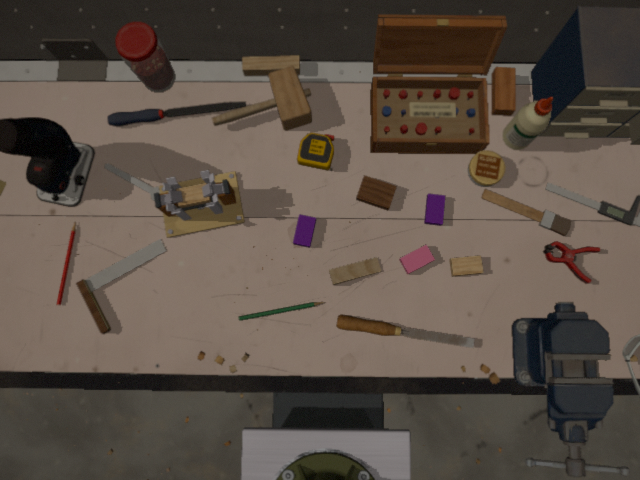

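View pics/scene0.png

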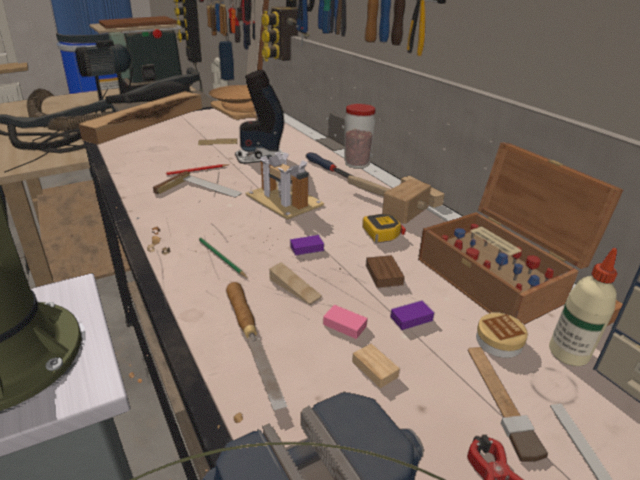

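The top view shows the loose ash blank at about (467,266). The magazine is at (203,203), with its long side roughly across the image. The pink and purple pieces are decoys. Next I'll fix the rotation convention and measure.

```bash
cat >> h.py <<'E'
from scipy.spatial.transform import Rotation as R
def cam(n):
    c=eyes.read_camera(n); c['rotation']=R.from_euler('xyz',c['rotation'],degrees=True).as_matrix(); return c
def project(c,P):
    p=(np.array(P,float)-np.array(c['origin']))@np.array(c['rotation'])
    return cv2.projectPoints(p.reshape(-1,1,3),np.zeros(3),np.zeros(3),K(c),np.array(c['distortion']))[0].reshape(-1,2)
def pts(c):
    h,w=c['depth'].shape; v,u=np.mgrid[:h,:w]
    n=cv2.undistortPoints(np.c_[u.ravel(),v.ravel()].astype(float).reshape(-1,1,2),K(c),np.array(c['distortion'])).reshape(-1,2)
    return ((np.c_[n,np.ones(len(n))]*c['depth'].reshape(-1,1))@np.array(c['rotation']).T+np.array(c['origin'])).reshape(h,w,3)
E
python3 - <<'E'
from h import *
c=cam('top'); P=pts(c); f=c['frame']
print('bench z',np.median(P[330:350,300:330,2]), P[340,310])
# blank
s=(slice(245,290),slice(440,495))
m=(P[s][...,2]>.011)&(P[s][...,2]<.03)
q=P[s][m]; print('blank depth pts',len(q),np.median(q,0)); r=cv2.minAreaRect(q[:,:2].astype(np.float32)*1000); print(r)
hsv=cv2.cvtColor(f,cv2.COLOR_RGB2HSV); print(hsv[266,467],hsv[266,505],hsv[285,467])
s=(slice(165,245),slice(150,250)); z=P[s][...,2]
for lo,hi in((.004,.02),(.05,.075),(.075,.095),(.095,.11)):
    q=P[s][(z>lo)&(z<hi)]; print(lo,hi,len(q), cv2.minAreaRect(q[:,:2].astype(np.float32)*1000) if len(q)>4 else 0)
save('magcrop.png',cv2.resize(f[155:250,140:260],None,fx=6,fy=6,interpolation=cv2.INTER_CUBIC))
E
```

```text
bench z 8.171142871493675e-05 [0.31523914 0.03400724 0.00133794]
blank depth pts 559 [ 0.46312796 -0.27197343  0.01818188]
((463.4344177246094, -272.6943054199219), (35.75545883178711, 61.74235534667969), 6.581711769104004)
[ 17 111 126] [ 13  56 128] [ 12  54 133]
0.004 0.02 2299 ((584.9166870117188, 264.23907470703125), (166.69354248046875, 205.90692138671875), 0.8982756733894348)
0.05 0.075 374 ((585.5596923828125, 259.51629638671875), (56.66170120239258, 141.2288360595703), 12.0921049118042)
0.075 0.095 1303 ((587.1095581054688, 260.32647705078125), (62.476985931396484, 141.47361755371094), 11.429903030395508)
0.095 0.11 308 ((585.1016845703125, 261.22174072265625), (71.75753021240234, 131.11204528808594), 13.145955085754395)
```

View pics/magcrop.png

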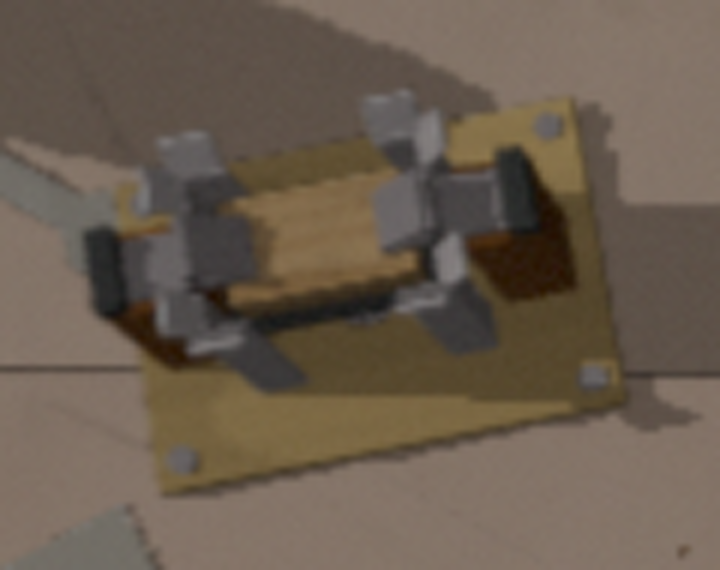

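The crop shows the magazine yawed about 11–12°, with the two grey catch lips on the left and right and the first blank between them. Now I'll work out the clearance along the path and the move to hover over the blank.

```bash
cat >> h.py <<'E'
def row(p,yaw):  # target TCP pos + tool-down yaw -> row numbers
    o=get_obs(); Rc=R.from_euler('xyz',o['tool_rot'],degrees=True)
    t=Rc.inv().apply(np.array(p)-o['tool_pos'])/.3
    w=(Rc.inv()*R.from_euler('xyz',[180,0,yaw],degrees=True)).as_rotvec()/np.pi
    print(t.round(3),w.round(3))
E
python3 - <<'E'
from h import *
c=cam('top'); P=pts(c)
z=P[...,2]
print('vise',z[300:445,510:615].max(), 'max in path region', z[120:420,420:510].max(), z[420:480,560:].max(), z[100:300,500:].max())
print('mag region',z[160:250,140:260].max(),'jar',z[20:90,110:180].max(),'scope',z[110:210,0:100].max(),'mid',z[150:330,250:420].max(), 'mallet',z[60:140,210:320].max())
row([.445,-.262,.2],96.6)
row([.3,-.45,.22],55)
E
```

```text
vise 1.1231593809617497 max in path region 1.1231593809617497 1.1231593809617497 1.1231593809617497
mag region 1.1231593809617497 jar 1.1231593809617497 scope 1.1231593809617497 mid 1.1231593809617497 mallet 1.1231593809617497
[ 1.236 -0.967  0.074] [-0.    -0.    -0.461]
[ 0.619 -0.472  0.007] [-0.   -0.   -0.23]
```

```bash
python3 - <<'E'
from h import *
c=cam('top'); z=pts(c)[...,2]; z[c['depth']<=0]=0
for n,s in dict(vise=np.s_[300:445,510:615],path=np.s_[120:420,420:510],mag=np.s_[160:250,150:260],jar=np.s_[20:90,110:180],scope=np.s_[110:210,0:100],mid=np.s_[150:330,250:420]).items(): print(n,z[s].max().round(3))
E
```

```text
vise 0.149
path 0.076
mag 0.105
jar 0.167
scope 0.243
mid 0.037
```

Emit:
servo_tool(series=[[[0.1,-0.08,-0.1,0,0,-0.035,1],[0.2,-0.16,-0.12,0,0,-0.07,1],[0.31,-0.24,-0.12,0,0,-0.11,1],[0.41,-0.32,-0.1,0,0,-0.15,1],[0.52,-0.4,-0.08,0,0,-0.19,1],[0.62,-0.48,-0.05,0,0,-0.23,1],[0.73,-0.57,-0.02,0,0,-0.27,1],[0.84,-0.66,0,0,0,-0.31,1],[0.92,-0.74,0.03,0,0,-0.35,1],[0.97,-0.82,0.05,0,0,-0.39,1],[1.0,-0.9,0.07,0,0,-0.43,1],[1.0,-0.967,0.074,0,0,-0.461,1]]])

```text
time_s: 1.25
tool_pos: [0.3776, -0.2757, 0.1993]
tool_rot: [-180.0, -0.1, 97.2]
force: [-0.6, -0.3, 0.3]
grip_width: 0.0873
grasp_force: 0.0
```

```bash
cat >> h.py <<'E'
def wcam():
    o=get_obs(); c=eyes.read_camera('wrist'); M=np.array(c['mount']); Rt=R.from_euler('xyz',o['tool_rot'],degrees=True).as_matrix()
    c['rotation']=Rt@M[:3,:3]; c['origin']=np.array(o['tool_pos'])+Rt@M[:3,3]; return c
E
python3 - <<'E'
from h import *
c=wcam(); save('w1.png',c['frame']); print(c['origin'],c['mount'])
P=pts(c); m=(c['depth']>0)&(P[...,2]>.012)&(P[...,2]<.026)&(abs(P[...,0]-.463)<.045)&(abs(P[...,1]+.272)<.06)
n,l,st,_=cv2.connectedComponentsWithStats(m.astype(np.uint8)); print(st[1:])
k=1+st[1:,4].argmax(); uv=np.argwhere(l==k)[:,::-1]
q=P[l==k]; print(np.median(q,0),cv2.minAreaRect(q[:,:2].astype(np.float32)*1000))
cn=max(cv2.findContours((l==k).astype(np.uint8),0,1)[0],key=len).reshape(-1,2)
print(cv2.minAreaRect((world(c,cn,.018)[:,:2]*1000).astype(np.float32)))
E
```

```text
[ 0.36895336 -0.20794852  0.36193147] [[-1.43760691e-03 -9.67590607e-01 -2.52519999e-01  6.85613578e-02]
 [ 9.99998966e-01 -1.39638954e-03 -3.42436328e-04 -1.12670489e-04]
 [-2.12781103e-05 -2.52520230e-01  9.67591615e-01 -1.62539200e-01]
 [ 0.00000000e+00  0.00000000e+00  0.00000000e+00  1.00000000e+00]]
[[ 381  205   39   58 1934]]
[ 0.46475433 -0.27240403  0.01833653] ((465.48193359375, -273.61541748046875), (35.891109466552734, 60.60456466674805), 6.131560802459717)
((464.6160888671875, -273.3445739746094), (36.6785774230957, 60.69598388671875), 5.76166296005249)
```

View pics/w1.png

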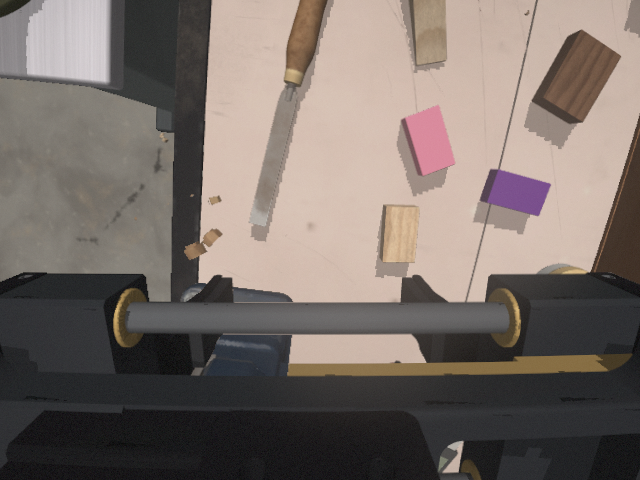

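The wrist view shows the blank at (399,234), clear on both sides where the fingers go. That puts it at (0.465,-0.273) with yaw 6°.

```bash
python3 - <<'E'
from h import *
for z in(.2,.03,.004): row([.4648,-.2732,z],96)
E
```

```text
[-0.041  0.292 -0.003] [-0.001 -0.001  0.009]
[-0.043  0.293  0.564] [-0.001 -0.001  0.009]
[-0.043  0.294  0.65 ] [-0.001 -0.001  0.009]
```

Emit:
servo_tool(series=[[[-0.02,0.12,0,0,0,0.005,1],[-0.043,0.24,0.06,0,0,0.009,1],[-0.043,0.293,0.16,0,0,0.009,1],[-0.043,0.293,0.28,0,0,0.009,1],[-0.043,0.293,0.4,0,0,0.009,1],[-0.043,0.293,0.5,0,0,0.009,1],[-0.043,0.293,0.58,0,0,0.009,1],[-0.043,0.293,0.62,0,0,0.009,1],[-0.043,0.293,0.62,0,0,0.009,1],[-0.043,0.293,0.62,0,0,0.009,1]]], grip_force=45)

```text
time_s: 2.13
tool_pos: [0.4653, -0.282, 0.0147]
tool_rot: [180.0, -0.0, 95.0]
force: [0.4, 0.3, 0.0]
grip_width: 0.0869
grasp_force: 0.0
```

```bash
python3 - <<'E'
from h import *
row([.4648,-.2732,.003],96)
E
```

```text
[0.03  0.001 0.039] [ 0.    -0.    -0.006]
```

Emit:
servo_tool(series=[[[0.03,0.001,0.02,0,0,-0.006,1],[0.03,0.001,0.039,0,0,-0.006,1],[0.03,0.001,0.039,0,0,-0.006,0.6],[0.03,0.001,0.039,0,0,-0.006,0.2],[0.03,0.001,0.039,0,0,-0.006,0.2],[0.03,0.001,0.039,0,0,-0.006,0.2],[0.03,0.001,0.039,0,0,-0.006,0.2],[0.03,0.001,0.039,0,0,-0.006,0.2],[0.03,0.001,0.039,0,0,-0.006,0.2]]], grip_force=45)

```text
time_s: 2.88
tool_pos: [0.4646, -0.273, 0.0027]
tool_rot: [180.0, 0.0, 96.1]
force: [-0.4, 0.4, -0.0]
grip_width: 0.0487
grasp_force: 0.0
```

Emit:
servo_tool(series=[[[0,0,0,0,0,0,0.1],[0,0,0,0,0,0,0.1],[0,0,0,0,0,0,0.1],[0,0,0,0,0,0,0.1],[0,0,0,0,0,0,0.1],[0,0,0,0,0,0,0.1]]], grip_force=45)

```text
time_s: 3.38
tool_pos: [0.4647, -0.2729, 0.0027]
tool_rot: [180.0, 0.0, 96.1]
force: [1.1, 0.4, -0.4]
grip_width: 0.0349
grasp_force: 45.0
```

```bash
python3 - <<'E'
from h import *
row([.4648,-.2732,.2],96)
row([.565,.155,.23],101)
o=get_obs();print(o['tool_pos'])
E
```

```text
[-0.001  0.    -0.658] [0. 0. 0.]
[ 1.383  0.483 -0.758] [ 0.     0.    -0.027]
[ 0.46465463 -0.27287684  0.00265597]
```

Emit:
servo_tool(series=[[[0,0,-0.08,0,0,0,0.1],[0,0,-0.2,0,0,0,0.1],[0.03,0.02,-0.33,0,0,0,0.1],[0.1,0.05,-0.45,0,0,0,0.1],[0.2,0.1,-0.55,0,0,0,0.1],[0.32,0.16,-0.64,0,0,0,0.1],[0.44,0.22,-0.72,0,0,0,0.1],[0.56,0.28,-0.8,0,0,-0.005,0.1],[0.68,0.34,-0.82,0,0,-0.01,0.1],[0.8,0.4,-0.82,0,0,-0.015,0.1],[0.9,0.45,-0.82,0,0,-0.02,0.1],[1.0,0.5,-0.82,0,0,-0.027,0.1]]])

```text
time_s: 4.38
tool_pos: [0.5823, 0.0419, 0.2495]
tool_rot: [179.9, 0.1, 100.9]
force: [0.2, -0.2, -1.3]
grip_width: 0.0345
grasp_force: 45.0
```

```bash
python3 - <<'E'
from h import *
row([.6,.18,.25],101)
E
```

```text
[ 0.441  0.145 -0.002] [ 0.  0. -0.]
```

Emit:
servo_tool(series=[[[0.11,0.04,0,0,0,0,0.1],[0.22,0.08,0,0,0,0,0.1],[0.32,0.11,0,0,0,0,0.1],[0.4,0.13,0,0,0,0,0.1],[0.44,0.145,0,0,0,0,0.1],[0.44,0.145,0,0,0,0,0.1],[0.44,0.145,0,0,0,0,0.1]]])

```text
time_s: 4.97
tool_pos: [0.5994, 0.1776, 0.2483]
tool_rot: [-180.0, 0.1, 101.0]
force: [0.3, -0.8, 0.4]
grip_width: 0.0342
grasp_force: 45.0
```

```bash
python3 - <<'E'
from h import *
print(get_obs()['tool_pos'],get_obs()['tool_rot'])
c=wcam(); save('w2.png',c['frame']); np.savez('w2.npz',**c)
P=pts(c); ok=(c['depth']>0)&(abs(P[...,0]-.585)<.12)&(abs(P[...,1]-.26)<.12)
for lo,hi in((.003,.02),(.04,.06),(.06,.07),(.077,.085),(.085,.095),(.095,.101),(.101,.107)):
    q=P[ok&(P[...,2]>lo)&(P[...,2]<hi)]; print(lo,hi,len(q), cv2.minAreaRect(q[:,:2].astype(np.float32)*1000) if len(q)>4 else 0)
E
```

```text
[0.59942215 0.17757113 0.24831395] [-1.79959412e+02  5.74680381e-02  1.00959703e+02]
0.003 0.02 7627 ((574.4959716796875, 264.086181640625), (231.7786865234375, 218.96395874023438), 89.99701690673828)
0.04 0.06 202 ((586.9750366210938, 259.53509521484375), (54.561737060546875, 92.06846618652344), 10.841358184814453)
0.06 0.07 777 ((588.0604248046875, 259.82342529296875), (54.87607192993164, 91.51020050048828), 13.38792610168457)
0.077 0.085 3246 ((587.8411865234375, 259.71478271484375), (54.28057861328125, 123.84481048583984), 13.097105979919434)
0.085 0.095 2334 ((587.5643310546875, 259.41351318359375), (61.78509521484375, 140.92385864257812), 11.458855628967285)
0.095 0.101 1459 ((587.8322143554688, 259.5929260253906), (71.12407684326172, 96.97193145751953), 11.77772045135498)
0.101 0.107 44 ((587.831787109375, 258.9988098144531), (68.31331634521484, 94.65970611572266), 11.275504112243652)
```

View pics/w2.png

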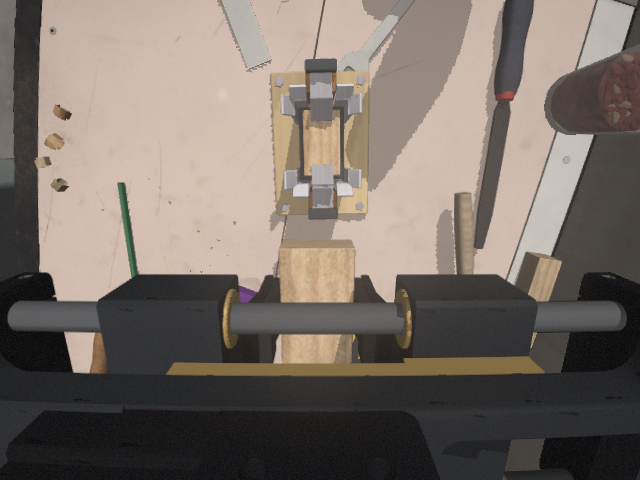

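The wrist view shows the magazine at about (321,138), square to the tool to within a degree, with the held blank straight at (318,300). All height slices put the well axis at (0.5878,0.2595), yaw about 11.7°.

```bash
python3 - <<'E'
from h import *
row([.5878,.2595,.125],101.7)
E
```

```text
[0.281 0.013 0.411] [-0.     0.001 -0.005]
```

Emit:
servo_tool(series=[[[0.1,0.005,0,0,0,-0.005,0.1],[0.2,0.013,0,0,0,-0.005,0.1],[0.281,0.013,0.05,0,0,-0.005,0.1],[0.281,0.013,0.15,0,0,-0.005,0.1],[0.281,0.013,0.25,0,0,-0.005,0.1],[0.281,0.013,0.34,0,0,-0.005,0.1],[0.281,0.013,0.4,0,0,-0.005,0.1],[0.281,0.013,0.411,0,0,-0.005,0.1],[0.281,0.013,0.411,0,0,-0.005,0.1],[0.281,0.013,0.411,0,0,-0.005,0.1]]], grip_force=50)

```text
time_s: 5.85
tool_pos: [0.5885, 0.2604, 0.1265]
tool_rot: [179.9, 0.0, 101.7]
force: [-1.3, -0.0, 0.0]
grip_width: 0.0344
grasp_force: 50.0
```

```bash
python3 - <<'E'
from h import *
o=get_obs();print(o['tool_pos'],o['tool_rot'],o['force'],o['wrist_torque'])
for z in(.105,.08,.06):row([.5878,.2595,z],101.7)
c=wcam(); a=c['frame']; d=cam('scene'); b=d['frame']
u=project(d,[[.5878,.2595,.12]])[0].astype(int); print(u)
bb=cv2.resize(b[max(u[1]-75,0):u[1]+75,max(u[0]-90,0):u[0]+90],(576,480))
save('pre.png',cv2.resize(np.hstack([a[100:340,220:420].repeat(2,0).repeat(2,1),bb]),(800,394)))
E
```

```text
[0.58847685 0.26040372 0.12650873] [1.79913665e+02 2.09251813e-02 1.01693959e+02] [-1.32135187 -0.03676489  0.04032798] [-0.02861022 -0.16071133 -0.01419883]
[-0.002 -0.003  0.072] [ 0.  0. -0.]
[-0.002 -0.003  0.155] [ 0.  0. -0.]
[-0.002 -0.003  0.222] [ 0.  0. -0.]
[282 151]
```

View pics/pre.png

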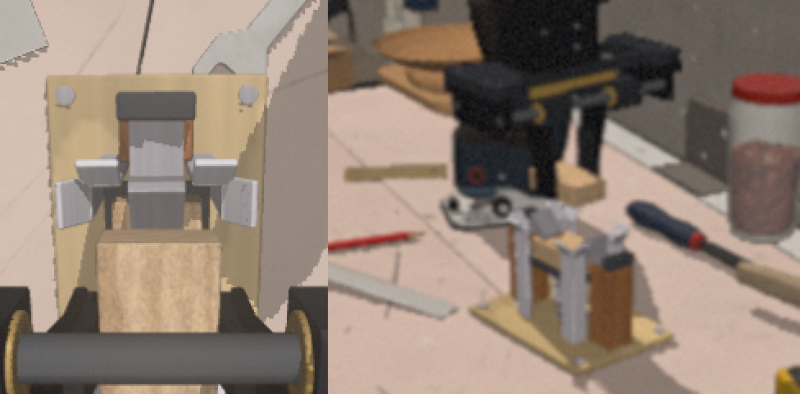

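The blank sits squarely above the well: its left and right edges at 97 and 220 are centred on the catch at about 156. Now I'll press it down in steps.

Emit:
servo_tool(series=[[[-0.002,-0.003,0.03,0,0,0,0.1],[-0.002,-0.003,0.06,0,0,0,0.1],[-0.002,-0.003,0.085,0,0,0,0.1],[-0.002,-0.003,0.105,0,0,0,0.1],[-0.002,-0.003,0.12,0,0,0,0.1],[-0.002,-0.003,0.13,0,0,0,0.1],[-0.002,-0.003,0.13,0,0,0,0.1]]], grip_force=55)

```text
time_s: 6.53
tool_pos: [0.5873, 0.2618, 0.0867]
tool_rot: [179.9, -0.0, 101.9]
force: [2.2, 0.7, 2.6]
grip_width: 0.0347
grasp_force: 55.0
```

```bash
python3 - <<'E'
from h import *
o=get_obs();print(o['tool_pos'],o['tool_rot'],o['force'],o['wrist_torque'])
row([.5878,.2595,.0605],101.7)
E
```

```text
[0.58731399 0.26182159 0.08674055] [ 1.79869246e+02 -4.93469156e-02  1.01854851e+02] [2.18680181 0.71824621 2.57197695] [ 0.179195   -0.39207739  0.05068469]
[-0.008 -0.     0.087] [ 0.001 -0.     0.001]
```

Emit:
servo_tool(series=[[[-0.002,0,0.015,0,0,0,0.1],[-0.002,0,0.03,0,0,0,0.1],[-0.002,0,0.045,0,0,0,0.1],[-0.002,0,0.06,0,0,0,0.1],[-0.002,0,0.075,0,0,0,0.1],[-0.002,0,0.085,0,0,0,0.1],[-0.002,0,0.088,0,0,0,0.1],[-0.002,0,0.088,0,0,0,0.1],[-0.002,0,0.088,0,0,0,0.1]]], grip_force=58)

```text
time_s: 7.28
tool_pos: [0.5876, 0.262, 0.0609]
tool_rot: [179.8, -0.1, 101.9]
force: [0.8, 1.6, 5.8]
grip_width: 0.0349
grasp_force: 58.0
```

```bash
python3 - <<'E'
from h import *
o=get_obs();print(o['tool_pos'],o['tool_rot'],o['force'],o['wrist_torque'])
c=wcam(); P=pts(c); a=c['frame']
save('press.png',cv2.resize(a[140:400,200:440],(720,600)))
u=project(c,[[.5878,.2595,.076]])[0]; print(u)
E
```

```text
[0.58759987 0.2619885  0.06088739] [ 1.79823990e+02 -1.08039295e-01  1.01866901e+02] [0.77779166 1.60303181 5.75230836] [ 0.39926782 -0.28248742  0.0059066 ]
[316.5915994  311.56904038]
```

View pics/press.png

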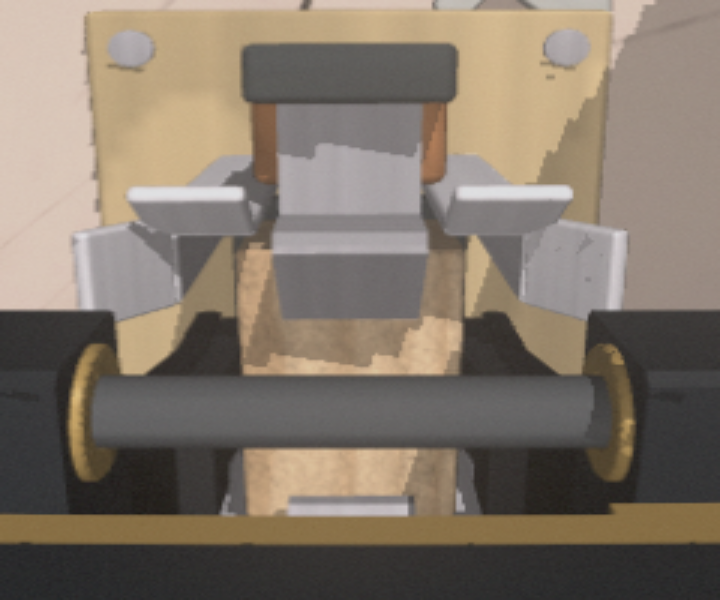

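The +y catch lip at (350,270) now lies over the blank, and the -y lip is just visible at (350,505). The force matches the follower spring, so I'll release and draw back.

Emit:
servo_tool(series=[[[0,0,0,0,0,0,0.7],[0,0,0,0,0,0,0.7],[0,0,0,0,0,0,0.7],[0,0,0,0,0,0,0.7],[0,0,0,0,0,0,0.7],[0,0,0,0,0,0,0.7],[0,0,-0.04,0,0,0,0.7],[0,0,-0.1,0,0,0,0.7],[0,0,-0.2,0,0,0,0.7],[0,0,-0.3,0,0,0,0.7],[0,0,-0.42,0,0,0,0.7],[0,0,-0.54,0,0,0,0.7]]])

```text
time_s: 8.33
tool_pos: [0.5861, 0.2603, 0.2241]
tool_rot: [-180.0, 0.0, 101.8]
force: [0.8, 1.1, 0.4]
grip_width: 0.061
grasp_force: 0.0
```

Emit:
servo_tool(series=[[[-0.1,0,-0.05,0,0,0,0.7],[-0.2,0,-0.06,0,0,0,0.7],[-0.27,0,-0.06,0,0,0,0.7],[-0.3,0,-0.06,0,0,0,0.7],[-0.3,0,-0.06,0,0,0,0.7],[-0.3,0,-0.06,0,0,0,0.7]]])

```text
time_s: 8.83
tool_pos: [0.6046, 0.173, 0.24]
tool_rot: [-180.0, -0.1, 101.8]
force: [0.0, 1.9, 0.3]
grip_width: 0.0607
grasp_force: 0.0
```

```bash
python3 - <<'E'
from h import *
o=get_obs();print(o['time_s'],o['tool_pos'],o['force'])
c=wcam(); P=pts(c); a=c['frame']
u=project(c,[[.5878,.2595,.08]])[0].astype(int); print(u)
y0=max(u[1]-90,0);save('fin.png',cv2.resize(a[y0:y0+180,u[0]-110:u[0]+110],(733,600)))
m=(c['depth']>0)&(np.hypot(P[...,0]-.5878,P[...,1]-.2595)<.014); print('blank top z',np.percentile(P[m][:,2],[10,50,90]))
E
```

```text
8.8333 [0.60461297 0.17304855 0.24002401] [0.04060215 1.86200035 0.33801054]
[318 136]
blank top z [0.07989291 0.08098974 0.08190294]
```

View pics/fin.png

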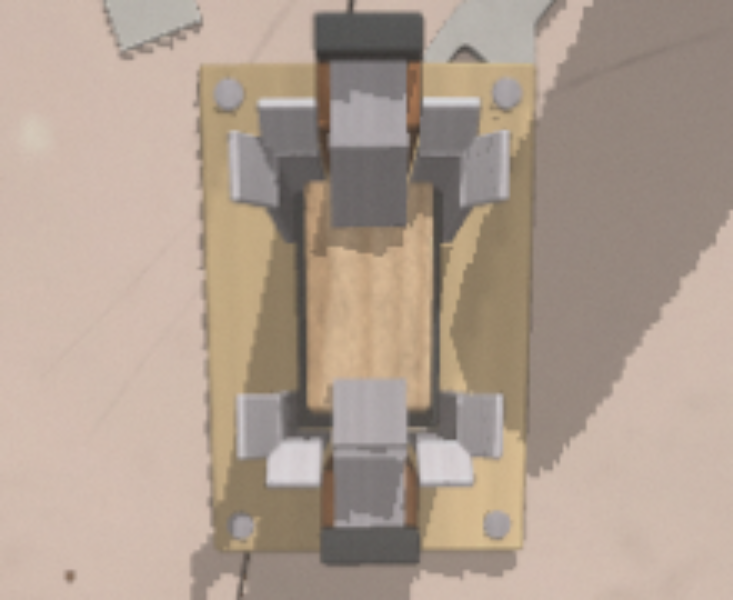

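The blank lies flat under both catches (lips at (370,225) and (370,380)). Its top reads 81 mm, against the lips at 80.5 mm, and the gripper is empty and clear.

```bash
python3 -c "
from cell import env; print(env.sign_off())"
```

```text
the job is handed in; nothing more can be done
None
```

The loose ash blank is pressed into the magazine under both catches, the gripper is released and clear, and the job is handed in; the arm was done at about 9 s, and the hand-in returned no verdict.

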